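Load a core pin into the gated V-groove fixture

TASK

Take the core pin with the stepped slim nose out of its hooded cradle and load it, nose first, into the V-groove holding fixture: slide the retaining gate fully aside, push the pin along the groove under the bridge until its nose touches the end stop, then slide the gate fully shut behind its tail. The hood and the bridge mean the pin has to be set down and taken again nearer its tail. Leave the plain pin in its cradle and do not disturb the sleeves, the spray can or the jar.

Things in the scene. Friction and masses are not known exactly. Their poses are not given: they have to be found in the camera images.
- pin_mid (a point): The core pin to load, steel, 140 mm long, 0.25 to 0.5 kg: shank 28 mm diameter and 120 mm long, stepped-down nose 16 mm diameter and 20 mm long. This point: on the axis, half-way along the 140 mm. x axis along the pin towards the tail: nose end at x = -70 mm, shank from -50 to +70 mm (tail). Starts lying in cradle_a, axis 37.8 mm above the table.
- pin_tip (a point): Centre of the end face of the pin's nose. Same axes as pin_mid.
- spare_mid (a point): Middle of the other pin, which stays in its cradle: plain steel cylinder 28 mm diameter, 140 mm long, no stepped nose.
- cradle_a: Fixed cradle in which the core pin starts; the plain pin has an equal one, and they may swap sides. Dark steel V-groove along x, 56 mm wide, origin on the table under the pin's middle. Groove from x = -55 to +78 mm, lips at 29 mm height, 11 mm either side of the axis; outer rails lower. The pin's nose half is open from above, its tail half is under the hood.
- hood_mouth (a point): Front of the cradle's hood: cradle x = 8 mm, height 37.8 mm, same axes. The hood runs from here to x = 78 mm, closed at the back, 34 mm wide inside, 46 mm outside, ceiling 4 mm above the pin, top at 62 mm height. The pin can leave only along the cradle's -x: its tail is clear after 62 mm of travel.
- fixture: The fixed holding fixture: aluminium V-groove along its x axis, 56 mm wide, origin on the table under the axis. Groove from the end stop at x = -120 mm to the open end at x = +125 mm, lips at 29 mm height, 11 mm either side of the axis; outer rails lower. A pin lying in it has its axis at 37.8 mm height. Flat track of the gate, 26 mm high, out to y = +154 mm.
- bridge_mouth (a point): Mouth of the bridge over the groove: fixture x = -37 mm, height 37.8 mm, fixture axes. The bridge covers the groove from here to x = -115 mm; 34 mm wide inside, 46 mm outside, ceiling at 56 mm, top at 62 mm height. With the gate open, the pin lies freely in the open groove with its nose at fixture x = -25 mm, before it is pushed in.
- stop_face (a point): Point on the face of the end stop at the height of the pin's axis (fixture x = -120 mm, height 37.8 mm): the nose's end face comes here. Fixture axes; +x points to the open end.
- gate (a joint): Position of the retaining gate, m: 0 fully shut, 0.08 fully open (blade 62 mm clear of the groove's axis). Opens along the fixture's +y, about 2 N of friction, stays where left. Starts 0 to 12 mm open. The blade crosses the groove at fixture x = 23 to 33 mm; a pin against the end stop has its tail at x = +20 mm, 3 mm short of the blade.
- gate_grip (a point): On the gate's handle, an upright dark steel post 14 mm thick along the fixture's x, 22 mm wide along its y, from 60 to 106 mm height; this point is on its centre line 88 mm high, at fixture x = 28 mm, y = 30 mm + gate value. The blade below it is 31 to 60 mm high and reaches in y from 48 mm behind to 10 mm beyond this point.
- sleeve0_mid (a point): A moulded black plastic sleeve standing on end, 52 mm outside diameter, 50 mm high; this point is its centre. A bystander.
- sleeve1_mid (a point): A moulded black plastic sleeve standing on end, 52 mm outside diameter, 50 mm high; this point is its centre. A bystander.
- sleeve2_mid (a point): A moulded black plastic sleeve standing on end, 52 mm outside diameter, 50 mm high; this point is its centre. A bystander.
- sleeve3_mid (a point): A moulded black plastic sleeve standing on end, 52 mm outside diameter, 50 mm high; this point is its centre. A bystander.
- spray: Spray can, 58 mm diameter, 180 mm high, origin at its foot. A bystander.
- grease: Jar, 66 mm diameter, 80 mm high, origin at its foot. A bystander.
Mind the look-alikes: they are no part of the job. What is shaped like the part that bears pin_mid but brown is not meant.

How it is judged:
On the way, in this order (a step that is already met when the one before it is completed fails the run):
1. the gate is slid aside (open by more than 70 mm) (value of joint gate above 0.07 m), for 0.1 s.
2. the pin lies in the groove with its nose against the end stop, the gate still aside (more than 20 mm) (x of pin_tip in the frame of stop_face between -0.003 and 0.003 m and distance between pin_tip and stop_face below 0.005 m and angle between the x axis of pin_mid and the x axis of stop_face, either way round below 0.05 rad and value of joint gate above 0.02 m), for 0.1 s.
At the end, for the whole second after the job is handed in: The core pin lies in the fixture's groove, its nose within 3 mm of the end stop and its axis within 0.05 rad of the groove, the gate is within 6 mm of fully shut, all at rest and released (x of pin_tip in the frame of stop_face between -0.003 and 0.003 m and distance between pin_tip and stop_face below 0.005 m and angle between the x axis of pin_mid and the x axis of stop_face, either way round below 0.05 rad and value of joint gate below 0.006 m and velocity of joint gate below 0.01 m/s); the robot touches nothing.
It fails at once if the plain pin is moved more than 15 mm (distance of spare_mid from where it was at the start of the episode above 0.015 m).
It fails at once if a sleeve, the can or the jar is moved more than 20 mm (distance of any of sleeve0_mid, sleeve1_mid, sleeve2_mid, sleeve3_mid, spray, grease from where it was at the start of the episode above 0.02 m).
It also fails if it takes over 72 s, if anything falls off the work surface, if the arm or the gripper's body presses on something with over 40 N, if the wrist force passes 120 N, or if a joint passes its speed limit or range.

ROBOT

A 6-joint arm with a two-finger parallel gripper is mounted at the origin on the work surface. World frame = base frame: x ahead of the robot, y to its left, z up, the work surface at z = 0. Lengths are in m, angles in rad, forces in N, time in s.
With the tool pointing down it reaches from about 0.375 to 0.9 m from the base axis. Payload 3.1 kg.
Tool frame: the origin (TCP) lies between the finger pads; the fingertips stand 8 mm ahead of it and the grasp point (between the pads) lies 11 mm behind it; z points along the fingers, y is the line along which they close (so a half turn about z gives the same grasp; the last joint's range is limited). The gripper opens to 87 mm and grips with 3 to 60 N. Pads are 19 mm wide; open, the fingers measure 117 mm over their backs; the gripper's body (75 mm by 190 mm) begins 51 mm behind the grasp point.
Start: joints at [1.103, 0.527, 1.433, -0, 1.181, -0.178], TCP at [0.178, 0.599, 0.231] pointing down, gripper open.
Joint ranges: [-3.08, 3.08], [-0.75, 2.2], [0.22, 2.44], [-1.43, 4.57], [0, 2.65], [-2.85, 2.85]. Speed limits (rad/s): [2.79, 2.79, 3.14, 3.14, 3.14, 3.14].

INTERFACE

Orientations are given as a unit quaternion [x, y, z, w].
In Python, from rig import robot, vision, job gives the robot as it stands.
- The arm moves only by the shell command python3 -m handwheel 'ROWS' [OPENING] [FORCE]. ROWS is JSON, a list of rows, each a list of 4 numbers: the shift along the tool's x, y, z as a fraction of full scale, then the turn about the tool's z as a fraction of full scale. A call has 1 to 20 rows; each row is the pose to reach, as a shift and turn from the pose commanded when the call began, along the tool's axes at that moment, turning the shorter way round; what a row does not reach only later rows make up. Full scale, the value 1, is 300 mm for a shift and 2 pi rad for a turn. A row lasts 1/12 s, in which the tool goes at most 41.7 mm and 7.16 degrees, less where a joint would pass 70% of its speed; a pose out of reach is approached as far as the arm can. A call with a number of a shift or a turn outside -1 to 1 is refused whole. A call with a gripper value outside its range is refused whole. OPENING is the opening in per cent of the stroke, from 0 (shut) to 100 (fully open), set as the call begins (- or left out, the last holds). The fingers move at their own pace and stop on an object; FORCE is the grip in N (left out, the last holds). Time passes only in rows, so rows that repeat a pose let the fingers close. It gives the time, the measured TCP pose, the force, the opening and the grip force at its end, in the units of the state.
- robot.get_obs(): the state, without advancing time (a new reading comes with each control period).
- vision.camera(name): name is "scene" or "top" or "wrist"; returns a dict with "frame" (400x640x3 uint8, red, green, blue), "K" (3x3 intrinsics, pixels), "k1" (the pictures are not rectified: a ray, as slopes to the right and down, at radius r is drawn at 1 + k1 r^2 times it, then the intrinsics apply), "cam_to_world" (4x4, takes a point from camera to world coordinates); the wrist camera has in their place "hand_eye" (4x4, takes a point from camera to tool coordinates, whose origin is the TCP and whose axes are the flange's). Camera axes: x right, y down, z forward; pixel columns grow to the right and rows downward; lengths in m; the calibration is good to about 2 mm. A picture is of the moment at which its call begins: read the wrist's pose just before it. There is no depth.
- job.hand_in(): hands the job in; it is judged then, once.
Trained networks look in the newest picture that a camera, given by its name, has taken for a name from the list of things; names that differ only in an ending like _2 or _b are one class to them, and where a whole thing is asked for, a point or a joint stands for the part that bears it (a point fixed in the world has none). Each returns a list of dicts, best first, with "conf" (0 to 1); they miss things now and then, are a little off and sometimes report something else, mostly with a low value. They report only what shows in the picture. A call takes as long as a camera call. They do not tell look-alikes from the thing itself.
- vision.look_for(camera, label): "point" ([row, column] in pixels, amid what is visible of it).
- vision.outline_of(camera, label): "mask" (400x640 bool, what is visible of it) and "point" ([row, column] in pixels, amid what is visible of it).
The state is a dict: "time": time; "q": joint angles; "joint_velocities": joint speeds; "joint_torque": joint torques, N m; "position": TCP position; "tool_rot": TCP orientation; "ft_force": force on the tool from outside, world axes, zero at the start; "moment": the same for the moment, N m; "grip_width": finger opening in m; "grip_force": force on a finger pad.
Only numpy, scipy, OpenCV 4.12 (cv2) and the standard library are available. Lean on these libraries where they do the work, as an engineer would, in place of code of your own. Each camera call takes 0.05 s, during which the arm holds its last target. There are 200 camera calls.

## Working session

There is one attempt and no reset: what is moved stays moved. The work goes in short steps, Python scripts to look and compute and a shell command to move; the robot and the scene stay as the last step left them, time stands still between calls to the robot, and variables do not carry over. Pictures are saved under pics/ and viewed, at most 10 in all, crops included, and the job is handed in when it is done.

```bash
ls; mkdir -p pics; cat > h.py <<'E'
import numpy as np, cv2
from rig import robot, vision, job
from scipy.spatial.transform import Rotation as R
def cam(n):
    o=robot.get_obs(); c=vision.camera(n)
    if 'hand_eye' in c:
        T=np.eye(4);T[:3,:3]=R.from_quat(o['tool_rot']).as_matrix();T[:3,3]=o['position']
        c['cam_to_world']=T@np.array(c['hand_eye'])
    c['cam_to_world']=np.array(c['cam_to_world']);c['K']=np.array(c['K'])
    return c
def px2w(c,row,col,z):
    K=c['K'];k1=c['k1']
    d=np.array([(col-K[0,2])/K[0,0],(row-K[1,2])/K[1,1]]);u=d.copy()
    for _ in range(30): u=d/(1+k1*(u@u))
    T=c['cam_to_world'];v=T[:3,:3]@np.array([u[0],u[1],1]);p=T[:3,3]
    return p+v*(z-p[2])/v[2]
def w2px(c,P):
    T=c['cam_to_world'];q=T[:3,:3].T@(np.array(P)-T[:3,3]);u=q[:2]/q[2];u=u*(1+c['k1']*(u@u))
    K=c['K'];return np.array([K[1,1]*u[1]+K[1,2],K[0,0]*u[0]+K[0,2]])
def save(c,n,crop=None,s=1):
    f=c['frame'][:,:,::-1]
    if crop: f=f[crop[0]:crop[1],crop[2]:crop[3]]
    cv2.imwrite('pics/'+n,cv2.resize(f,None,fx=s,fy=s,interpolation=cv2.INTER_CUBIC))
E
python3 - <<'E'
from h import *
o=robot.get_obs();print(o['time'],o['position'],o['tool_rot'],o['grip_width'])
c=cam('top');save(c,'top.png',s=1.25)
Z=dict(pin_mid=.0378,spare_mid=.0378,cradle_a=.03,fixture=.03,gate_grip=.088,sleeve0_mid=.025,spray=.09,grease=.04)
print(c['cam_to_world'][:3,3])
for l,z in Z.items():
    for r in vision.look_for('top',l)[:6]:print(l,round(r['conf'],2),np.round(r['point']),np.round(px2w(c,*r['point'],z),3))
c=cam('scene');save(c,'scene.png',s=1.25)
E
```

```text
pics
0.0 [0.17763956 0.59847164 0.22957797] [ 1.43886522e-01  9.89593604e-01 -1.02859361e-03 -3.30136802e-04] 0.0870267155467107
[ 0.46155486 -0.04422684  1.0094472 ]
pin_mid 0.85 [260. 471.] [ 0.462 -0.425  0.038]
pin_mid 0.56 [239. 420.] [ 0.514 -0.299  0.038]
spare_mid 0.9 [241. 175.] [0.514 0.302 0.038]
spare_mid 0.59 [135. 281.] [0.781 0.045 0.038]
cradle_a 0.93 [214. 409.] [ 0.579 -0.276  0.03 ]
fixture 0.97 [228. 283.] [0.547 0.037 0.03 ]
fixture 0.36 [284. 235.] [0.411 0.153 0.03 ]
gate_grip 0.72 [230. 280.] [0.536 0.04  0.088]
sleeve0_mid 0.79 [138. 363.] [ 0.777 -0.165  0.025]
sleeve0_mid 0.25 [157. 192.] [0.729 0.274 0.025]
spray 0.6 [140. 430.] [ 0.75  -0.322  0.09 ]
grease 0.78 [157. 192.] [0.725 0.268 0.04 ]
```

View pics/top.png

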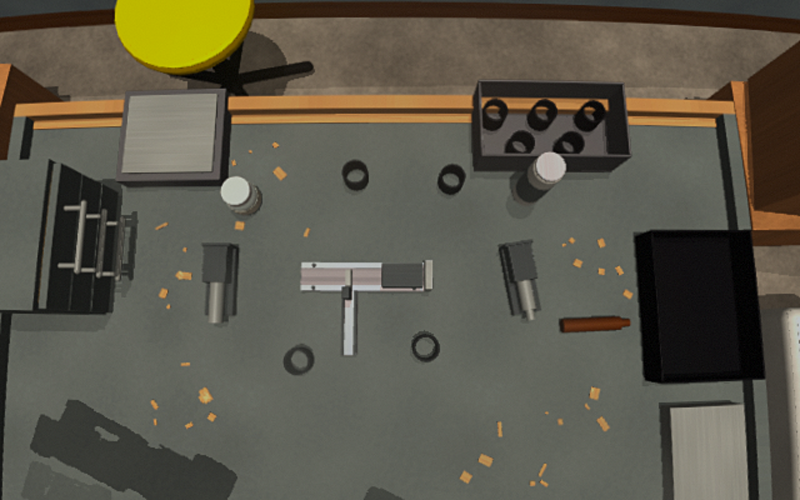

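View pics/scene.png

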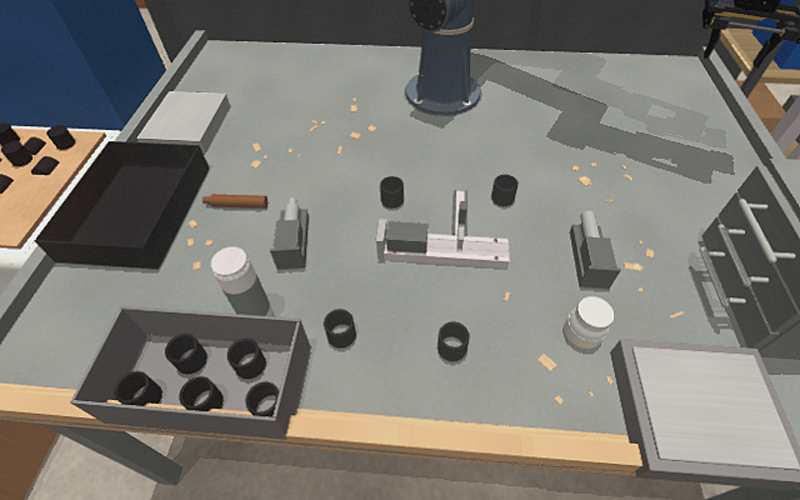

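The core pin is one of three candidates in the top view (row, col at 640 px): (239,420), with a slim bright stepped nose in the right cradle; (241,175), a plain cylinder in the left cradle; and (260,471), a brown look-alike. The first fits, and I'll confirm it in a crop. The fixture is at (221,293), with its stop at the right end (220,343) and the gate track pointing down the image, towards world -x.

```bash
python3 - <<'E'
from h import *
c=cam('top');save(c,'crop1.png',(185,275,235,435),4)
print(c['K'].tolist(),c['k1'])
for l in ['pin_mid','gate_grip','fixture','cradle_a']:
    for r in vision.outline_of('top',l)[:2]:
        ys,xs=np.nonzero(r['mask']);b=cv2.minAreaRect(np.c_[xs,ys].astype(np.float32));print(l,round(r['conf'],2),r['point'],np.round(cv2.boxPoints(b),1).tolist())
E
```

```text
[[397.980389949606, 0.0, 322.557255140152], [0.0, 397.980389949606, 198.7114446186669], [0.0, 0.0, 1.0]] -0.0856501446644223
pin_mid 0.83 [238.2, 420.9] [[413.1000061035156, 224.8000030517578], [424.5, 222.89999389648438], [429.79998779296875, 254.6999969482422], [418.3999938964844, 256.6000061035156]]
pin_mid 0.71 [261.9, 470.1] [[447.70001220703125, 254.10000610351562], [501.79998779296875, 251.8000030517578], [502.29998779296875, 263.20001220703125], [448.1000061035156, 265.5]]
gate_grip 0.7 [228.1, 278.2] [[273.0, 237.6999969482422], [276.20001220703125, 215.5], [282.1000061035156, 216.3000030517578], [278.8999938964844, 238.60000610351562]]
fixture 0.64 [226.8, 283.4] [[239.6999969482422, 209.60000610351562], [345.0, 207.89999389648438], [346.20001220703125, 283.0], [240.8000030517578, 284.70001220703125]]
cradle_a 0.56 [212.4, 410.8] [[398.79998779296875, 195.1999969482422], [423.8999938964844, 191.1999969482422], [432.79998779296875, 248.0], [407.70001220703125, 252.0]]
cradle_a 0.35 [137.7, 362.0] [[346.8999938964844, 150.1999969482422], [356.0, 127.4000015258789], [374.70001220703125, 134.89999389648438], [365.6000061035156, 157.60000610351562]]
```

View pics/crop1.png

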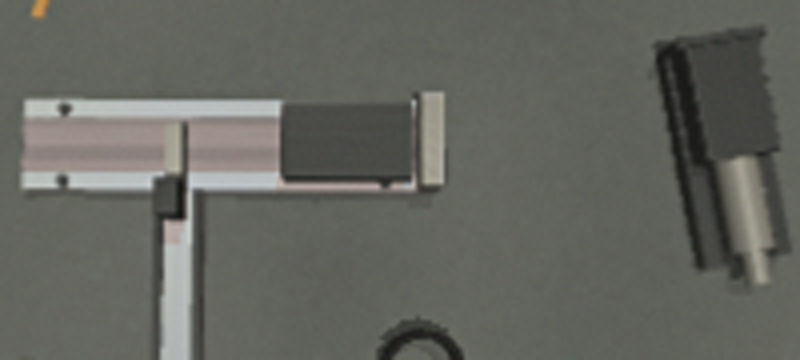

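The crop confirms it. The right-cradle pin has the stepped nose, its end at crop (757,283), which is px (255.7,424.3). The bridge mouth is at crop (282,142), the groove's open end at (23,145), and the gate handle top at (168,197).

```bash
python3 - <<'E'
from h import *
c=cam('top')
f=lambda n,r,k,z:(print(n,np.round(px2w(c,r,k,z),4)),px2w(c,r,k,z))[1]
n=f('nose',255.7,424.4,.0378);h=f('hoodpin',224.3,419.5,.0518)
print('len',np.linalg.norm((n-h)[:2]),'yaw tail',np.degrees(np.arctan2(*(h-n)[[1,0]])))
m=f('bm',220.5,305.5,.062);e=f('be',220.5,338,.062);o=f('open',221.2,240.7,.029)
print('len',np.linalg.norm((m-e)[:2]),np.linalg.norm((m-o)[:2]),'yaw',np.degrees(np.arctan2(*(o-e)[[1,0]])))
f('handle',234.2,277,.106)
c=cam('wrist');print(np.array(c['hand_eye']).round(3).tolist(),c['K'].tolist(),c['k1'])
E
```

```text
nose [ 0.4745 -0.308   0.0378]
hoodpin [ 0.5503 -0.2954  0.0518]
len 0.07686144939536678 yaw tail 9.405941711241306
bm [ 0.5606 -0.0185  0.062 ]
be [ 0.5601 -0.0963  0.062 ]
open [0.5632 0.1428 0.029 ]
len 0.07771888302859127 0.16134110920265093 yaw 89.2710317433321
handle [0.5252 0.0449 0.106 ]
[[-0.001, -0.955, -0.295, 0.081], [1.0, -0.0, -0.0, -0.0], [0.0, -0.295, 0.955, -0.153], [0.0, 0.0, 0.0, 1.0]] [[350.6133771627758, 0.0, 312.62094312425705], [0.0, 350.6133771627758, 190.66719434698192], [0.0, 0.0, 1.0]] -0.007723046068641161
```

```bash
cat >> h.py <<'E'
def go(x,y,z,psi):
    """fractions for a move to world TCP (x,y,z), tool x-axis yaw psi (deg)"""
    o=robot.get_obs();M=R.from_quat(o['tool_rot']).as_matrix();p=np.array(o['position'])
    ps=np.degrees(np.arctan2(M[1,0],M[0,0]));d=M.T@(np.array([x,y,z])-p)/.3
    t=-((psi-ps+180)%360-180)
    print('t',round(o['time'],2),'at',p.round(4),'psi',round(ps,2),'grip',round(o['grip_width'],4),'rows',d.round(4),round(t/360,4),'n>=',int(max(np.linalg.norm(d)*300/41.7,abs(t)/7.16))+2)
E
python3 -c "
from h import *
go(.525,.046,.25,89.3)"
```

```text
t 0.85 at [0.178  0.5991 0.2306] psi 163.45 grip 0.0876 rows [-1.6339 -1.4378 -0.0648] 0.206 n>= 17
```

```bash
python3 -m handwheel '[[-0.82,-0.72,-0.03,0.103],[-0.82,-0.72,-0.03,0.103],[-0.82,-0.72,-0.03,0.103],[-0.82,-0.72,-0.03,0.103],[-0.82,-0.72,-0.03,0.103],[-0.82,-0.72,-0.03,0.103],[-0.82,-0.72,-0.03,0.103],[-0.82,-0.72,-0.03,0.103],[-0.82,-0.72,-0.03,0.103],[-0.82,-0.72,-0.03,0.103],[-0.82,-0.72,-0.03,0.103]]' 100; python3 -c "
from h import *
go(.525,.046,.25,89.3)"
```

```text
time: 1.77
position: [0.3522, 0.3222, 0.2397]
tool_rot: [0.452, 0.892, 0.0, -0.0]
ft_force: [0.5, 0.8, -0.3]
grip_width: 0.0869
grip_force: 0.0
t 1.77 at [0.3522 0.3222 0.2397] psi 126.32 grip 0.0869 rows [-1.083  -0.0813 -0.035 ] 0.1028 n>= 9
```

```bash
python3 -m handwheel '[[-0.98,-0.08,-0.035,0.103],[-0.98,-0.08,-0.035,0.103],[-0.98,-0.08,-0.035,0.103],[-0.98,-0.08,-0.035,0.103],[-0.98,-0.08,-0.035,0.103],[-0.98,-0.08,-0.035,0.103],[-0.98,-0.08,-0.035,0.103],[-0.98,-0.08,-0.035,0.103],[-0.98,-0.08,-0.035,0.103],[-0.98,-0.08,-0.035,0.103],[-0.98,-0.08,-0.035,0.103]]'; python3 - <<'E'
from h import *
go(.525,.046,.25,89.3)
c=cam('wrist');save(c,'w1.png',s=1.25)
for n,P in dict(handletop=(.5252,.0465,.106),bm=(.5606,-.0185,.062),open=(.5632,.143,.029)).items():print(n,w2px(c,P).round(1))
E
```

```text
time: 2.68
position: [0.5059, 0.0732, 0.2497]
tool_rot: [0.71, 0.704, -0.0, -0.001]
ft_force: [0.4, -0.4, -0.0]
grip_width: 0.0867
grip_force: 0.0
t 2.68 at [0.5059 0.0732 0.2497] psi 89.45 grip 0.0867 rows [-0.09    0.0646 -0.0012] 0.0004 n>= 2
handletop [207.8 335. ]
bm [250.5 365.1]
open [ 93.4 368.4]
```

View pics/w1.png

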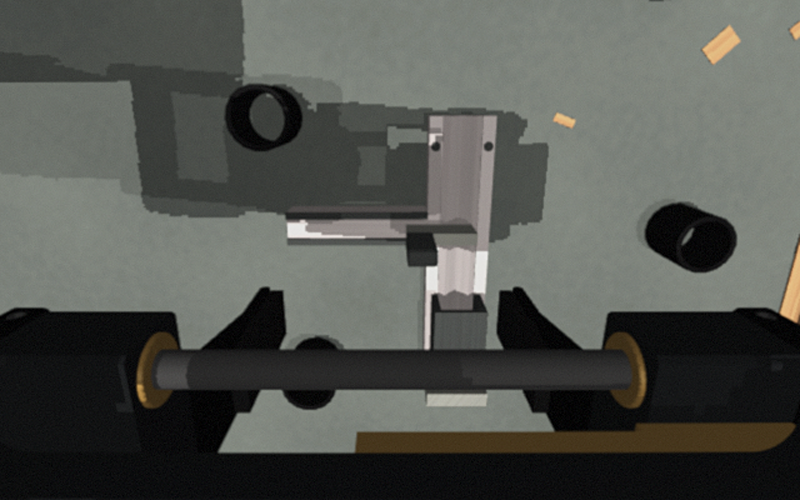

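The wrist view shows the handle top at about (206,338) against a predicted (208,335), and the bridge mouth at (248,368) against (250,365). The wrist camera therefore puts things about 2 mm further in +x, so I'll split the difference and grasp the handle.

```bash
python3 -c "
from h import *
go(.5265,.0465,.077,89.3)"; python3 -m handwheel '[[-0.09,0.069,0.2,0],[-0.09,0.069,0.3,0],[-0.09,0.069,0.4,0],[-0.09,0.069,0.5,0],[-0.09,0.069,0.575,0],[-0.09,0.069,0.575,0]]'
python3 -m handwheel '[[0,0,0,0],[0,0,0,0],[0,0,0,0],[0,0,0,0],[0,0,0,0],[0,0,0,0],[0,0,0,0],[0,0,0,0],[0,0,0,0]]' 0 30
```

```text
t 2.73 at [0.5059 0.0732 0.2498] psi 89.47 grip 0.0868 rows [-0.0887  0.0703  0.5758] 0.0005 n>= 6
time: 3.23
position: [0.5235, 0.0458, 0.0735]
tool_rot: [0.711, 0.704, -0.003, -0.004]
ft_force: [-0.8, -0.2, 0.9]
grip_width: 0.0873
grip_force: 0.0
time: 3.98
position: [0.5277, 0.0437, 0.0777]
tool_rot: [0.712, 0.703, 0.0, 0.0]
ft_force: [-0.0, 0.2, -0.6]
grip_width: 0.0356
grip_force: 0.0
```

```bash
python3 -m handwheel '[[0,0,0,0],[0,0,0,0],[0,0,0,0],[0,0,0,0],[0,0,0,0],[0,0,0,0]]' 0 30
```

```text
time: 4.48
position: [0.5277, 0.0437, 0.0775]
tool_rot: [0.711, 0.703, 0.0, 0.0]
ft_force: [0.3, 0.3, -0.7]
grip_width: 0.0214
grip_force: 30.0
```

```bash
python3 -m handwheel '[[0,-0.03,0,0],[0,-0.06,0,0],[0,-0.1,0,0],[0,-0.14,0,0],[0,-0.18,0,0],[0,-0.22,0,0],[0,-0.24,0,0],[0,-0.25,0,0],[0,-0.25,0,0],[0,-0.25,0,0]]'
```

```text
time: 5.32
position: [0.4555, 0.0443, 0.0775]
tool_rot: [0.712, 0.703, 0.002, 0.002]
ft_force: [6.8, -0.3, -8.8]
grip_width: 0.0216
grip_force: 30.1
```

```bash
python3 -m handwheel '[[0,-0.01,0,0],[0,-0.015,0,0],[0,-0.015,0,0],[0,-0.015,0,0],[0,-0.015,0,0]]'
```

```text
time: 5.73
position: [0.4554, 0.0442, 0.0776]
tool_rot: [0.712, 0.702, 0.005, 0.006]
ft_force: [14.8, 3.0, -15.7]
grip_width: 0.0215
grip_force: 30.1
```

```bash
python3 -m handwheel '[[0,0.02,0,0],[0,0.02,0,0],[0,0.02,0,0],[0,0.02,0,0],[0,0.02,0,0],[0,0.02,0,0],[0,0.02,-0.1,0],[0,0.02,-0.2,0],[0,0.02,-0.4,0],[0,0.02,-0.55,0],[0,0.02,-0.55,0]]' 100; python3 -c "
from h import *
go(.515,-.295,.25,9.4)"
```

```text
time: 6.65
position: [0.4553, 0.0446, 0.2467]
tool_rot: [0.711, 0.703, 0.002, 0.002]
ft_force: [1.3, 0.8, -0.5]
grip_width: 0.084
grip_force: 0.0
t 6.65 at [0.4553 0.0446 0.2467] psi 89.3 grip 0.084 rows [-1.1295  0.2129 -0.0089] 0.2219 n>= 13
```

```bash
python3 -m handwheel '[[-1,0.21,0,0.222],[-1,0.21,0,0.222],[-1,0.21,0,0.222],[-1,0.21,0,0.222],[-1,0.21,0,0.222],[-1,0.21,0,0.222],[-1,0.21,0,0.222],[-1,0.21,0,0.222],[-1,0.21,0,0.222],[-1,0.21,0,0.222],[-1,0.21,0,0.222],[-1,0.21,0,0.222],[-1,0.21,0,0.222],[-1,0.21,0,0.222]]'; python3 - <<'E'
from h import *
go(.515,-.295,.25,9.4)
c=cam('wrist');save(c,'w2.png',s=1.25)
print(w2px(c,(.4745,-.308,.0378)).round(1),w2px(c,(.5503,-.2954,.0518)).round(1))
c=cam('top');save(c,'gate.png',(185,275,235,325),5)
E
```

```text
time: 7.82
position: [0.5131, -0.2557, 0.2425]
tool_rot: [0.997, 0.083, -0.0, -0.0]
ft_force: [0.3, -0.2, -0.5]
grip_width: 0.0872
grip_force: 0.0
t 7.82 at [ 0.5131 -0.2557  0.2425] psi 9.53 grip 0.0872 rows [-0.0156  0.1301 -0.0252] 0.0004 n>= 2
[205.9 354.2] [136.8 358.7]
```

View pics/w2.png

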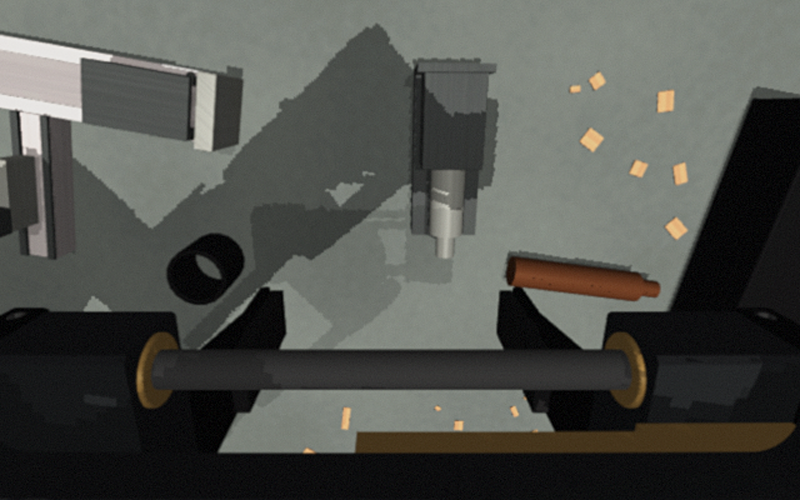

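The nose end is at (205.6,355.2) and the pin at the hood mouth at (136,358), both within 1 px of prediction. The gate is open, with its handle far left.

```bash
python3 - <<'E'
from h import *
c=cam('wrist')
n=px2w(c,205.6,355.2,.0378);h=px2w(c,136,358,.0518)
print(n,h,np.degrees(np.arctan2(*(h-n)[[1,0]])),np.linalg.norm((h-n)[:2]))
g=cv2.cvtColor(c['frame'],cv2.COLOR_RGB2GRAY)
for r in (145,155,165,175,182): 
  k=g[r,325:385].astype(int); print(r,k.tolist())
E
```

```text
[ 0.47517545 -0.30906141  0.0378    ] [ 0.55112996 -0.29473907  0.0518    ] 10.67857760122387 0.07729305404575908
145 [75, 66, 63, 55, 42, 41, 45, 52, 48, 50, 52, 49, 51, 49, 52, 61, 51, 43, 33, 50, 64, 80, 83, 90, 91, 93, 101, 101, 105, 110, 111, 113, 116, 117, 120, 116, 113, 107, 109, 104, 109, 102, 99, 99, 96, 82, 68, 54, 49, 48, 51, 50, 51, 53, 48, 51, 52, 67, 76, 81]
155 [125, 112, 111, 102, 65, 75, 84, 85, 93, 95, 95, 91, 94, 92, 91, 71, 54, 47, 40, 53, 74, 80, 87, 89, 95, 95, 101, 120, 131, 145, 172, 187, 187, 161, 129, 113, 115, 106, 106, 107, 104, 100, 97, 94, 89, 80, 51, 48, 47, 53, 53, 52, 52, 51, 48, 47, 74, 122, 135, 136]
165 [113, 111, 109, 87, 60, 73, 87, 82, 81, 78, 85, 83, 80, 84, 80, 62, 56, 42, 44, 76, 104, 121, 130, 142, 150, 155, 157, 164, 174, 182, 189, 199, 196, 158, 134, 117, 110, 107, 105, 107, 101, 99, 92, 89, 87, 78, 79, 85, 90, 93, 91, 96, 88, 92, 87, 95, 117, 133, 132, 137]
175 [110, 113, 108, 74, 54, 76, 81, 82, 81, 81, 79, 82, 80, 77, 64, 56, 57, 40, 48, 79, 100, 111, 124, 130, 135, 138, 145, 148, 158, 161, 169, 175, 183, 183, 179, 167, 157, 150, 149, 147, 142, 135, 128, 115, 99, 77, 87, 93, 89, 92, 92, 95, 91, 88, 89, 108, 131, 138, 132, 134]
182 [112, 116, 107, 75, 58, 72, 81, 81, 80, 79, 78, 80, 80, 80, 66, 59, 58, 55, 66, 85, 104, 116, 123, 130, 138, 145, 145, 152, 159, 166, 170, 176, 179, 183, 175, 162, 156, 151, 149, 147, 140, 131, 126, 109, 87, 79, 85, 90, 91, 89, 89, 90, 90, 93, 96, 121, 133, 135, 135, 136]
```

```bash
python3 -c "
from h import *
go(.5341,-.2984,.039,10)"
```

```text
t 7.97 at [ 0.5134 -0.2558  0.2426] psi 9.46 grip 0.0869 rows [0.0448 0.1514 0.6786] -0.0015 n>= 7
```

```bash
python3 -m handwheel '[[0.045,0.151,0.1,-0.0015],[0.045,0.151,0.2,-0.0015],[0.045,0.151,0.3,-0.0015],[0.045,0.151,0.4,-0.0015],[0.045,0.151,0.5,-0.0015],[0.045,0.151,0.56,-0.0015],[0.045,0.151,0.61,-0.0015],[0.045,0.151,0.65,-0.0015],[0.045,0.151,0.678,-0.0015],[0.045,0.151,0.678,-0.0015],[0.045,0.151,0.678,-0.0015]]'
python3 -c "
from h import *
go(.5341,-.2984,.039,10)"
```

```text
time: 8.88
position: [0.5344, -0.2986, 0.0393]
tool_rot: [0.996, 0.087, 0.0, 0.0]
ft_force: [0.2, -1.1, 0.0]
grip_width: 0.087
grip_force: 0.0
t 8.88 at [ 0.5344 -0.2986  0.0393] psi 9.94 grip 0.087 rows [-0.0007 -0.0009  0.0009] -0.0002 n>= 2
```

Close gently, then check for side forces.

```bash
python3 -m handwheel '[[0,0,0,0],[0,0,0,0],[0,0,0,0],[0,0,0,0],[0,0,0,0],[0,0,0,0],[0,0,0,0],[0,0,0,0],[0,0,0,0],[0,0,0,0],[0,0,0,0],[0,0,0,0],[0,0,0,0],[0,0,0,0]]' 0 50
```

```text
time: 10.05
position: [0.5344, -0.2993, 0.0392]
tool_rot: [0.996, 0.086, 0.0, 0.001]
ft_force: [0.4, -3.3, -1.2]
grip_width: 0.0268
grip_force: 50.0
```

```bash
python3 -m handwheel '[[0,0.002,-0.003,0],[-0.02,0.002,-0.003,0],[-0.05,0.002,-0.003,0],[-0.08,0.002,-0.003,0],[-0.11,0.002,-0.003,0],[-0.12,0.002,-0.003,0]]'
```

```text
time: 10.55
position: [0.4965, -0.305, 0.0399]
tool_rot: [0.996, 0.086, -0.001, -0.001]
ft_force: [0.4, -0.9, -2.7]
grip_width: 0.0269
grip_force: 50.0
```

```bash
python3 -m handwheel '[[-0.03,0,0,0],[-0.06,0,0,0],[-0.09,0,0,0],[-0.12,0,0,0],[-0.13,0,0,0],[-0.13,0,0,0],[-0.13,0,-0.1,0],[-0.13,0,-0.2,0],[-0.13,0,-0.3,0],[-0.13,0,-0.4,0],[-0.13,0,-0.4,0]]'
python3 - <<'E'
from h import *
go(.565,.06,.16,89.3)
c=cam('wrist');save(c,'w3.png')
E
```

```text
time: 11.47
position: [0.4637, -0.3148, 0.1659]
tool_rot: [0.996, 0.087, 0.004, 0.005]
ft_force: [1.3, -1.0, -1.7]
grip_width: 0.027
grip_force: 50.0
t 11.47 at [ 0.4637 -0.3148  0.1659] psi 9.94 grip 0.027 rows [ 0.5481 -1.1725  0.0115] -0.2204 n>= 13
```

View pics/w3.png

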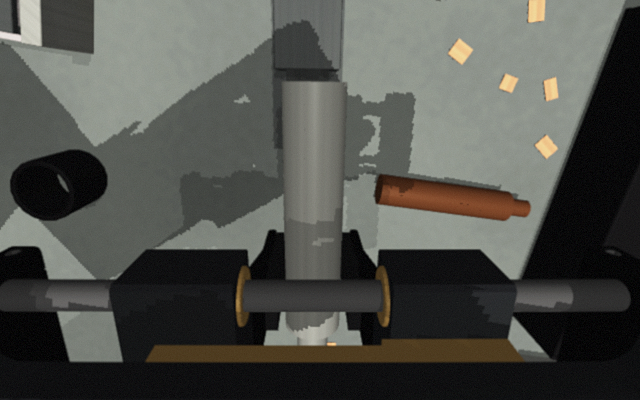

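```bash
python3 -m handwheel '[[0.05,-0.1,0,-0.02],[0.1,-0.2,0,-0.04],[0.15,-0.3,0,-0.06],[0.2,-0.4,0,-0.08],[0.25,-0.5,0,-0.1],[0.3,-0.6,0,-0.12],[0.35,-0.7,0,-0.14],[0.4,-0.8,0,-0.16],[0.45,-0.9,0,-0.18],[0.5,-1,0,-0.2],[0.55,-1,0,-0.22],[0.55,-1,0,-0.22]]'
python3 -c "
from h import *
go(.5655,.0915,.16,89.3)"
```

```text
time: 12.52
position: [0.5731, 0.0142, 0.1585]
tool_rot: [0.71, 0.704, 0.0, 0.0]
ft_force: [1.8, -0.5, -2.0]
grip_width: 0.0271
grip_force: 50.0
t 12.52 at [0.5731 0.0142 0.1585] psi 89.48 grip 0.0271 rows [ 0.2576 -0.0275 -0.005 ] 0.0005 n>= 3
```

```bash
python3 -m handwheel '[[0.1,-0.027,0,0],[0.2,-0.027,0,0],[0.258,-0.027,0,0],[0.258,-0.027,0.1,0],[0.258,-0.027,0.2,0],[0.258,-0.027,0.28,0],[0.258,-0.027,0.32,0],[0.258,-0.027,0.35,0],[0.258,-0.027,0.35,0],[0.258,-0.027,0.35,0]]'
python3 - <<'E'
from h import *
go(.5655,.0915,.040,89.3)
c=cam('scene');
P=w2px(c,(.565,.09,.05)).astype(int);print(P)
save(c,'s2.png',(P[0]-50,P[0]+50,P[1]-80,P[1]+80),5)
E
```

```text
time: 13.35
position: [0.5646, 0.0888, 0.0551]
tool_rot: [0.713, 0.701, -0.0, -0.0]
ft_force: [0.7, 0.4, -3.8]
grip_width: 0.0268
grip_force: 50.0
t 13.35 at [0.5646 0.0888 0.0551] psi 89.02 grip 0.0268 rows [0.0091 0.0029 0.0502] -0.0008 n>= 2
[190 386]
```

View pics/s2.png

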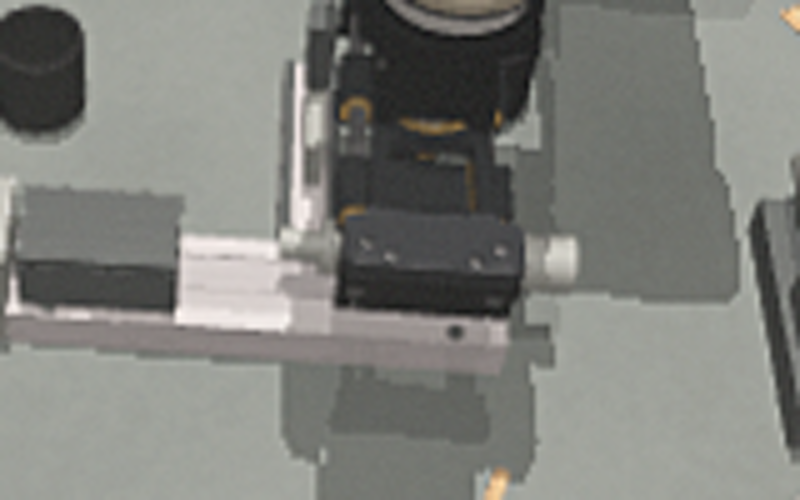

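The pin is level above the open groove, nose towards the bridge, and the gate is aside. Next I lower it into the groove.

```bash
python3 -m handwheel '[[0,0,0.02,0],[0,0,0.035,0],[0,0,0.044,0],[0,0,0.05,0],[0,0,0.053,0],[0,0,0.053,0],[0,0,0.053,0]]'
```

```text
time: 13.98
position: [0.5654, 0.0893, 0.0397]
tool_rot: [0.712, 0.702, 0.001, 0.001]
ft_force: [1.1, -0.5, -0.2]
grip_width: 0.0269
grip_force: 50.0
```

```bash
python3 -m handwheel '[[0,0,0,0],[0,0,0,0],[0,0,0,0],[0,0,0,0],[0,0,0,0],[0,0,0,0],[0,0,0,0],[0,0,-0.06,0],[0,0,-0.13,0],[0,0,-0.15,0],[0.1,0,-0.15,0],[0.217,0,-0.15,0],[0.217,0,-0.15,0],[0.217,0,-0.1,0],[0.217,0,-0.05,0],[0.217,0,-0.01,0],[0.217,0,0,0],[0.217,0,0,0],[0.217,0,0,0]]' 70
python3 - <<'E'
from h import *
go(.5655,.154,.039,89.3)
c=cam('wrist');save(c,'w4.png')
E
```

```text
time: 15.57
position: [0.5654, 0.1542, 0.039]
tool_rot: [0.713, 0.701, -0.0, -0.0]
ft_force: [-0.2, 0.3, 0.5]
grip_width: 0.0609
grip_force: 0.0
t 15.57 at [0.5654 0.1542 0.039 ] psi 89.09 grip 0.0609 rows [-0.0008  0.0003 -0.0001] -0.0006 n>= 2
```

View pics/w4.png

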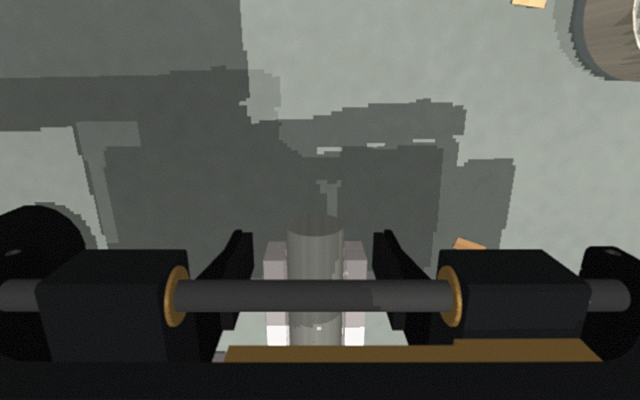

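The tail lies centred between the fingers (pin at col 315, groove centre col 316). Next I grip it.

```bash
python3 -m handwheel '[[0,0,0,0],[0,0,0,0],[0,0,0,0],[0,0,0,0],[0,0,0,0],[0,0,0,0],[0,0,0,0],[0,0,0,0],[0,0,0,0],[0,0,0,0]]' 0 30
python3 -m handwheel '[[-0.02,0,-0.001,0],[-0.05,0,-0.001,0],[-0.08,0,-0.001,0],[-0.11,0,-0.001,0],[-0.14,0,-0.001,0],[-0.16,0,-0.001,0],[-0.16,0,-0.001,0]]'
```

```text
time: 16.45
position: [0.5664, 0.1546, 0.0394]
tool_rot: [0.713, 0.702, 0.001, 0.001]
ft_force: [2.8, -0.0, 1.3]
grip_width: 0.0277
grip_force: 30.0
time: 17.03
position: [0.5657, 0.1041, 0.0398]
tool_rot: [0.713, 0.701, 0.0, 0.001]
ft_force: [4.6, -3.9, 1.2]
grip_width: 0.0272
grip_force: 30.0
```

```bash
python3 -m handwheel '[[-0.03,0.003,0,0],[-0.06,0.003,0,0],[-0.09,0.003,0,0],[-0.12,0.003,0,0],[-0.15,0.003,0,0],[-0.18,0.003,0,0],[-0.21,0.003,0,0],[-0.235,0.003,0,0],[-0.235,0.003,0,0]]'
```

```text
time: 17.78
position: [0.5651, 0.0344, 0.0397]
tool_rot: [0.713, 0.701, 0.0, 0.001]
ft_force: [4.0, -2.5, 1.6]
grip_width: 0.0276
grip_force: 30.0
```

```bash
python3 -m handwheel '[[-0.01,0,0,0],[-0.02,0,0,0],[-0.03,0,0,0],[-0.036,0,0,0],[-0.042,0,0,0],[-0.042,0,0,0],[-0.042,0,0,0]]'
```

```text
time: 18.37
position: [0.565, 0.0239, 0.0398]
tool_rot: [0.713, 0.702, 0.001, 0.0]
ft_force: [4.5, 1.8, 2.3]
grip_width: 0.0272
grip_force: 30.0
```

```bash
python3 -m handwheel '[[-0.005,0,0,0],[-0.01,0,0,0],[-0.015,0,0,0],[-0.015,0,0,0],[-0.015,0,0,0]]'
```

```text
time: 18.78
position: [0.565, 0.0225, 0.0398]
tool_rot: [0.713, 0.701, 0.002, -0.001]
ft_force: [7.0, 13.3, 3.0]
grip_width: 0.027
grip_force: 30.0
```

```bash
python3 -m handwheel '[[0,0,0,0],[0,0,0,0],[0,0,0,0],[0,0,0,0],[0,0,0,0],[0,0,0,0],[0,0,0,0],[0,0,-0.1,0],[0,0,-0.2,0],[0,0,-0.35,0],[0,0,-0.5,0],[0,0,-0.6,0],[0,0,-0.6,0]]' 65
python3 - <<'E'
from h import *
go(.4554,.0455,.077,89.3)
c=cam('wrist')
save(c,'w5.png',(60,360,160,460),2)
print('exp tail top',w2px(c,(.565,.0385,.0518)))
E
```

```text
time: 19.87
position: [0.5688, 0.0181, 0.2273]
tool_rot: [0.713, 0.702, 0.005, 0.006]
ft_force: [0.6, 0.3, -1.2]
grip_width: 0.0567
grip_force: 0.0
t 19.87 at [0.5688 0.0181 0.2273] psi 89.11 grip 0.0567 rows [ 0.0865 -0.3869  0.495 ] -0.0005 n>= 6
exp tail top [149.19516986 305.75680817]
```

View pics/w5.png

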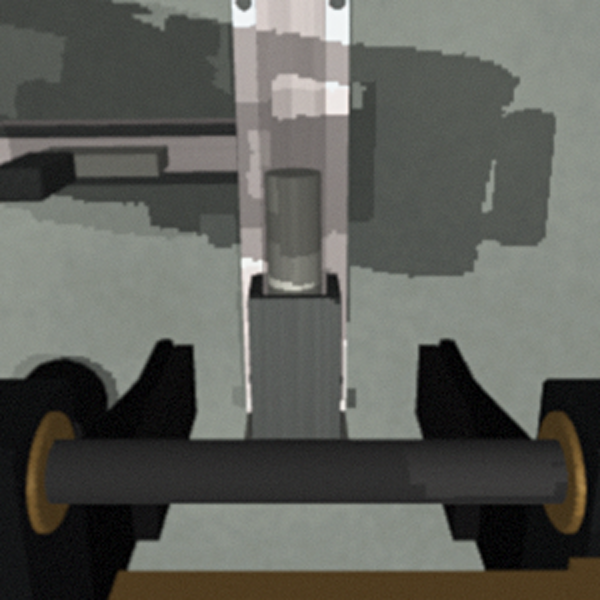

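The pin is seated under the bridge, aligned with the groove, its tail short of the gate track. Next comes the handle.

```bash
python3 -m handwheel '[[0.087,-0.1,0,0],[0.087,-0.22,0,0],[0.087,-0.34,0,0],[0.087,-0.387,0,0],[0.087,-0.387,0,0],[0.087,-0.387,0.1,0],[0.087,-0.387,0.2,0],[0.087,-0.387,0.3,0],[0.087,-0.387,0.4,0],[0.087,-0.387,0.46,0],[0.087,-0.387,0.495,0],[0.087,-0.387,0.495,0],[0.087,-0.387,0.495,0]]' 100
python3 -m handwheel '[[0,0,0,0],[0,0,0,0],[0,0,0,0],[0,0,0,0],[0,0,0,0],[0,0,0,0],[0,0,0,0],[0,0,0,0],[0,0,0,0],[0,0,0,0],[0,0,0,0],[0,0,0,0],[0,0,0,0],[0,0,0,0],[0,0,0,0]]' 0 30
```

```text
time: 21.0
position: [0.4491, 0.0465, 0.0694]
tool_rot: [0.713, 0.701, -0.0, -0.001]
ft_force: [-0.8, 0.8, -0.1]
grip_width: 0.0872
grip_force: 0.0
time: 22.25
position: [0.4555, 0.0463, 0.0714]
tool_rot: [0.713, 0.701, 0.004, 0.005]
ft_force: [11.7, 3.5, -6.2]
grip_width: 0.0217
grip_force: 30.1
```

```bash
python3 -m handwheel '[[0,0.03,0,0],[0,0.06,0,0],[0,0.1,0,0],[0,0.14,0,0],[0,0.18,0,0],[0,0.22,0,0],[0,0.25,0,0],[0,0.27,0,0],[0,0.285,0,0],[0,0.285,0,0],[0,0.285,0,0]]'
```

```text
time: 23.17
position: [0.5351, 0.0457, 0.0713]
tool_rot: [0.713, 0.702, 0.001, 0.001]
ft_force: [1.2, 3.3, 3.6]
grip_width: 0.0218
grip_force: 30.0
```

```bash
python3 -m handwheel '[[0,0.01,0,0],[0,0.015,0,0],[0,0.015,0,0],[0,0.015,0,0],[0,0.015,0,0]]'
```

```text
time: 23.58
position: [0.5357, 0.0457, 0.0713]
tool_rot: [0.712, 0.702, -0.002, -0.002]
ft_force: [-6.4, 0.7, 9.7]
grip_width: 0.0215
grip_force: 30.1
```

The gate travelled 80.2 mm and met its stop, so it is shut. I'll release, rise and check.

```bash
python3 -m handwheel '[[0,-0.01,0,0],[0,-0.01,0,0],[0,-0.01,0,0],[0,-0.01,0,0],[0,-0.01,0,0],[0,-0.01,0,0],[0,-0.01,0,0],[0,-0.01,-0.1,0],[0,-0.01,-0.2,0],[0,-0.01,-0.35,0],[0.3,-0.01,-0.5,0],[0.4,-0.01,-0.5,0],[0.4,-0.01,-0.5,0],[0.4,-0.01,-0.5,0],[0.4,-0.01,-0.5,0]]' 80
python3 - <<'E'
from h import *
c=cam('wrist');save(c,'w6.png',(100,400,160,460),2)
o=robot.get_obs();print(o['time'],o['position'],o['ft_force'])
print('shut handle top',w2px(c,(.5354,.0465,.106)),'tail top',w2px(c,(.565,.0385,.0518)))
E
```

```text
time: 24.83
position: [0.5376, 0.1678, 0.2221]
tool_rot: [0.711, 0.703, 0.001, 0.001]
ft_force: [0.6, -0.7, 0.9]
grip_width: 0.0693
grip_force: 0.0
24.8833 [0.53703979 0.16615917 0.22110489] [ 0.32782804  0.01020369 -0.81586641]
shut handle top [316.86397037 311.65836549] tail top [290.24877716 339.75475064]
```

View pics/w6.png

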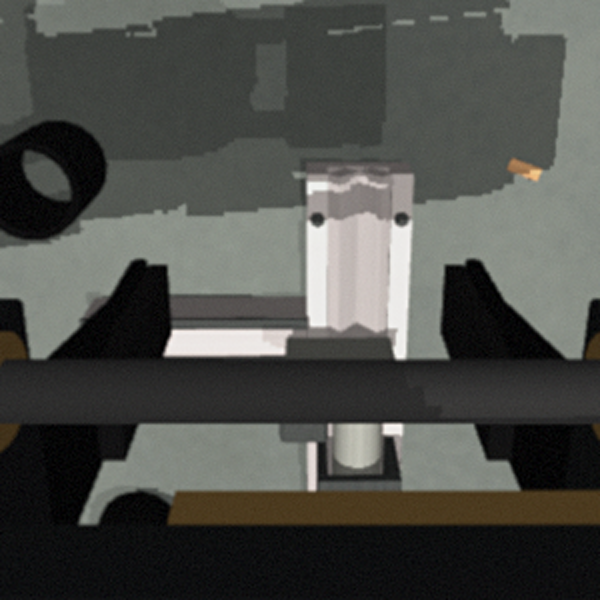

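The blade crosses the groove and the handle sits where it should when shut (crop x of about 300). The pin is behind it, entering the bridge, and the gripper touches nothing.

```bash
python3 -c "
from rig import job
print(job.hand_in())"
```

```text
the job is handed in; nothing more can be done
None
```

I loaded the core pin nose first against the end stop and slid the gate fully shut behind it. The job was handed in at about 25 s, and no verdict came back.

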